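Uncover the gauge ball and hold its tray in the light gate

TASK

Lift the clear dust cover off the ball tray by its blue handle and hang it on the hook stand by that handle. Then pick the tray up by its orange grip, keep it close to level all the way so that the loose steel ball stays in its pocket, and hold it level and still between the two posts of the light gate, with the ball pocket midway between the two red lenses and at their height. Finish while still holding it there in the gripper, not touching the gate, and leave the other things on the bench alone.

Things in the scene. Friction and masses are not known exactly. Their poses are not given: they have to be found in the camera images.
- tray: aluminium tray 169 (x) x 70 (y) x 8 mm, 0.26 kg. Origin: on the underside below the orange grip fin, near the balance point; x from the fin towards the ball pocket, z up; plate from x = -74 to +95 mm. Fin: 44 mm along x, 14 mm thick along y, top at 64 mm; its foot is 26 mm wide up to 12 mm. Steel boss at x = -51 mm, 18 mm high.
- tray_grip (a point): point in the orange fin to take hold of, on its centre line, 46 mm above the tray's underside; axes as the tray's, so the fingers close along y
- pocket (a point): centre of the ball pocket, at the height of the ball's centre: 62 mm from the fin along tray x, 20 mm above the tray's underside; axes as the tray's. The pocket is a black ring, 49 mm outside and 42 mm inside diameter, its rim 3.5 mm above the plate
- ball_center (a point): centre of the loose steel ball, 24 mm diameter, 45 g; it lies in the pocket, under the cover at the start, and can roll about 13 mm either way inside the ring
- cover: clear dust cover 64 x 64 x 38 mm, open below, 70 g, loose over ball and pocket, blue handle on top. Origin: centre of the underside; z up; x along tray x within 0.1 rad at the start. Handle: a frame across y with a bar 64 mm long along y, 10 mm thick along x, 91 to 131 mm high; under it a window open along x, 50 mm wide, 41 to 91 mm high. Fingers close on the bar along x.
- cover_bar (a point): middle of the underside of the handle's bar, 91 mm above the cover's underside; axes as the cover's
- cover_grip (a point): point in the handle's bar to take hold of, 118 mm above the cover's underside, high enough that the fingertips stay clear of the hook arm below the bar; axes as the cover's
- hook: fixed hook stand: round foot 90 mm dia., post 14 mm dia., 202 mm high (collar 20 mm dia.). Origin: under the post on the bench. The 8 mm thick hook arm runs level from the post along the stand's own -x (roughly towards the robot), its top 195 mm above the bench, and turns up at the end to a tip 89 mm from the post.
- hook_seat (a point): top of the hook arm, 65 mm from the post, 195 mm above the bench: the underside of the handle's bar comes to rest here, about 20 mm behind the upturned tip; axes as the stand's
- hook_tip (a point): highest point of the upturned tip, 89 mm from the post, 209 mm above the bench (14 mm above the seat)
- gate: fixed light gate: base plate 80 (x) x 206 (y) x 8 mm with two upright posts at y = +89 and -89 mm, 143 mm high; the black sensor heads (36 mm along x) leave a gap of 154 mm between them. Origin: centre of the underside; z up, y along the beam from post to post.
- gate_mid (a point): point midway between the two red lenses, 120 mm above the bench: where the pocket (and ball) shall be held; axes as the gate's
- panel_stack: bystander: stack of green circuit panels, 103 x 120 x 43 mm, origin under its centre
- driver: bystander: red-handled screwdriver, 191 mm long along y, origin under its centre
- cutters: bystander: blue-handled cutters, 131 mm long along y, origin under its centre
- jar: bystander: white jar with a black lid, 61 mm dia., 53 mm high, origin under its centre
- ball: the same loose ball as a body; its origin is a point of its surface that turns with it as it rolls, so use ball_center for its place
There are look-alikes about, which are no part of the job. Leave any turquoise look-alike of the cover alone.

How it is judged:
By the outcome, as a careful person would: the job done as asked, in the order asked, and still so for the second after the job is handed in, while the arm keeps its last pose, push and grip.
It also fails if it takes over 66 s, if anything falls off the work surface, if the arm or the gripper's body presses on something with over 40 N, if the wrist force passes 120 N, or if a joint passes its speed limit or range.

ROBOT

A 6-joint arm with a two-finger parallel gripper is mounted at the origin on a cart in front of the work surface, level with it; the furniture and walls round the work are solid. World frame = base frame: x ahead of the robot, y to its left, z up, the work surface at z = 0. Lengths are in m, angles in rad, forces in N, time in s.
With the tool pointing down it reaches from about 0.15 to 0.775 m from the base axis. Payload 6.1 kg.
Tool frame: the origin (TCP) lies midway between the tips of the shut fingers; the grasp point (between the pads) lies 19 mm behind it; x points along the fingers, y is the direction in which the jaws open and shut, and the axes are right-handed (so a half turn about x gives the same grasp; the last joint's range is limited). The gripper opens to 85 mm and grips with 20 to 120 N. Pads are 22 mm wide; open, the fingers measure 114 mm over their backs; the gripper's body (76 mm by 85 mm) begins 54 mm behind the grasp point. The pads swing forward as they close: fully open they stand 13 mm farther back than shut.
Start: joints at [1.176, 0.126, -0.04, 1.405, 0, 1.571], TCP at [0.202, 0.485, 0.231] pointing down, gripper open.
Joint ranges: [-2.72, 2.72], [-0.95, 1.95], [-1.27, 1.35], [-1.78, 2.02], [-1.46, 1.47], [-3.14, 3.14]. Speed limits (rad/s): [2.39, 2.39, 3.01, 3.14, 3.14, 3.14].

INTERFACE

Orientations are given as a rotation vector (axis times angle).
In Python, from rig import bot, eyes gives the robot as it stands.
- The arm moves only by the tool play_rows, never from a script. Its argument "targets" is text: rows parted by semicolons, each of 5 numbers parted by spaces: the closure, from -1 (fully open) to 1 (shut), then the shift along the world's x, y, z in cm, then the turn about the world's z in degrees. A call has 1 to 12 rows; each row is the pose to reach, as a shift and turn from the pose commanded when the call began; what a row does not reach only later rows make up. A row lasts 1/8 s, in which the tool goes at most 62.5 mm and 10.7 degrees, less where a joint would pass 70% of its speed; a pose out of reach is approached as far as the arm can. A call with a gripper value outside its range is refused whole. The fingers move at their own pace and stop on an object; the grip force is fixed at half the most. Time passes only in rows, so rows that repeat a pose let the fingers close. It gives the time, the measured TCP pose, the force and the opening at its end, in the units of the state.
- bot.sense(): the state, without advancing time (a new reading comes with each control period).
- eyes.snapshot(name): name is "scene" or "side" or "wrist"; returns the picture (480x640x3 uint8, red, green, blue); there is no depth.
- eyes.get_calibration(name): a dict with "fx", "fy", "cx", "cy" (pixels), "world_to_cam" (4x4, takes a point from world to camera coordinates). Camera axes: x right, y down, z forward; pixel columns grow to the right and rows downward; lengths in m; the calibration is good to about 2 mm. A picture is of the moment at which its call begins: read the wrist's pose just before it. get_calibration takes no time and is no camera call; for the wrist camera it gives the pose at the moment of the call.
- bot.finish_job(): hands the job in, once; it reports no verdict.
The state is a dict: "clock": time; "joint_positions": joint angles; "joint_vel": joint speeds; "effort": joint torques, N m; "tcp_pos": TCP position; "eef_rot": TCP orientation; "force": force on the tool from outside, world axes, zero at the start; "ft_torque": the same for the moment, N m; "gripper_width": finger opening in m.
Only numpy, scipy, OpenCV 4.12 (cv2) and the standard library are available. Lean on these libraries where they do the work, as an engineer would, in place of code of your own. Each camera call takes 0.05 s, during which the arm holds its last target.

## Working session

There is one attempt and no reset: what is moved stays moved. The work goes in short steps, Python scripts to look and compute and a tool call to move; the robot and the scene stay as the last step left them, time stands still between calls to the robot, and variables do not carry over. Pictures are saved under pics/ and viewed, and the job is handed in when it is done.

Besides the shell and the picture viewer there is one more tool, called after "Request:" as name(argument=value, ...) on one line, values as JSON. play_rows: Moves the arm, as the interface text tells. Its arguments: {"type":"object","properties":{"targets":{"type":"string"}},"required":["targets"]}

```bash
mkdir -p pics; ls
python3 - <<'E'
from rig import bot, eyes
import cv2
print(bot.sense())
for n in ["scene","side","wrist"]:
    c=eyes.get_calibration(n); print(n,c)
    cv2.imwrite(f"pics/{n}0.png",eyes.snapshot(n)[:,:,::-1])
E
```

```text
pics
{'clock': 0.0, 'joint_positions': array([ 1.17599684e+00,  1.26372507e-01, -4.05951077e-02,  1.40538457e+00,
        5.08330008e-05,  1.57076650e+00]), 'joint_vel': array([-0.00106798, -0.00049118, -0.00013384, -0.00037338,  0.00138787,
        0.00011266]), 'effort': array([-1.71058955e-04, -4.35912895e+01,  3.52925527e+01,  1.71531929e-02,
        1.91966694e-05,  4.32344534e-07]), 'tcp_pos': array([0.20176084, 0.48425365, 0.2305383 ]), 'eef_rot': array([ 0.30850513,  1.54887631, -0.31089877]), 'force': array([ 0.18894802,  0.19707047, -0.09280371]), 'ft_torque': array([0.02645116, 0.01831119, 0.01026216]), 'gripper_width': 0.08538334658302231}
scene {'fx': 498.4996019456727, 'fy': 498.4996019456727, 'cx': 315.1343832106891, 'cy': 238.9993962966391, 'world_to_cam': array([[ 0.59425582, -0.80419555,  0.01138111, -0.27871585],
       [-0.50515296, -0.38421655, -0.77278595,  0.42793354],
       [ 0.62584384,  0.45348335, -0.63456468,  0.89292782],
       [ 0.        ,  0.        ,  0.        ,  1.        ]])}
side {'fx': 494.19010583088544, 'fy': 494.19010583088544, 'cx': 328.471451252526, 'cy': 236.06195442244731, 'world_to_cam': array([[ 0.93161493, -0.36331256, -0.00987981, -0.49797021],
       [-0.24099119, -0.59715036, -0.76507169,  0.30310109],
       [ 0.27206042,  0.71513316, -0.64386932,  1.17539483],
       [ 0.        ,  0.        ,  0.        ,  1.        ]])}
wrist {'fx': 362.59719291517814, 'fy': 362.59719291517814, 'cx': 322.7225622711509, 'cy': 240.38018000035115, 'world_to_cam': array([[ 0.38387635,  0.92338384, -0.0011091 , -0.5246308 ],
       [ 0.88389447, -0.36711148,  0.28975805, -0.0390169 ],
       [ 0.26715074, -0.11221159, -0.95709928,  0.37946871],
       [ 0.        ,  0.        ,  0.        ,  1.        ]])}
```

View pics/scene0.png

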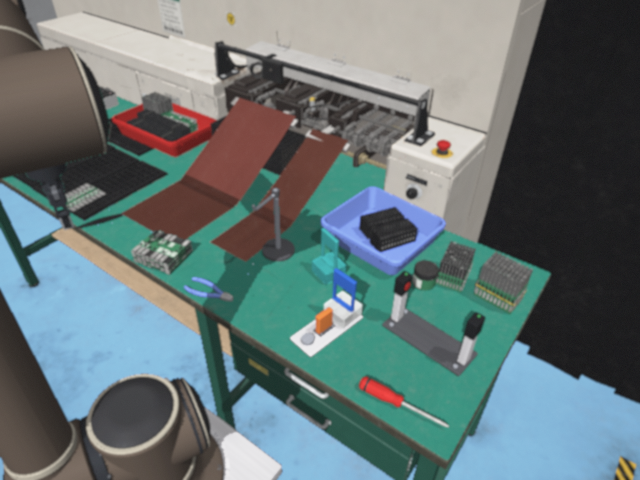

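View pics/side0.png

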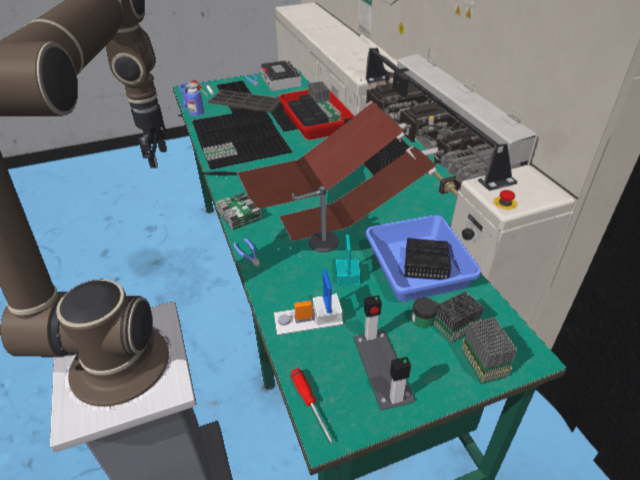

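View pics/wrist0.png

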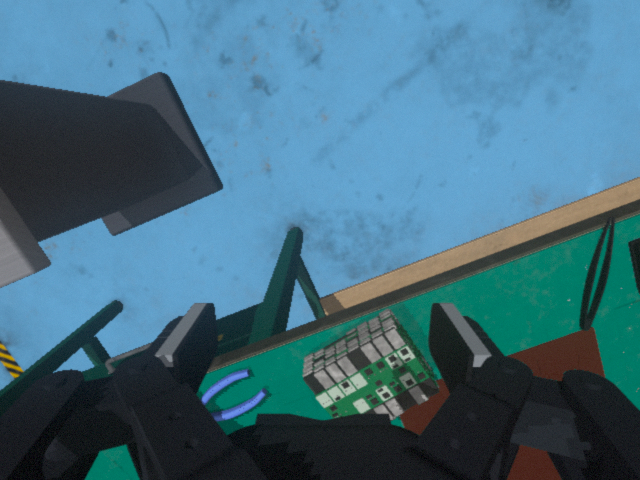

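The blue-handled cover on the tray is at scene (344,290) and side (327,290). These could be mistaken for it:
- the turquoise cover at scene (330,255) / side (347,265), which is the look-alike
- the blue bin at scene (385,225)
- the cutters at scene (207,290)

The tray's orange fin is at scene (323,320). The hook stand is at scene (277,230) and the gate is at scene (435,325). I'm choosing the blue frame standing on the aluminium tray and will check it in a crop.

Run:
```python
import cv2,numpy as np
a=cv2.imread("pics/scene0.png")[170:380,220:490]; b=cv2.imread("pics/side0.png")[170:420,220:440]
cv2.imwrite("pics/c1.png",cv2.resize(a,None,fx=2.8,fy=2.8,interpolation=cv2.INTER_CUBIC))
cv2.imwrite("pics/c2.png",cv2.resize(b,None,fx=2.4,fy=2.4,interpolation=cv2.INTER_CUBIC))
```

```text
(no output)
```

View pics/c1.png

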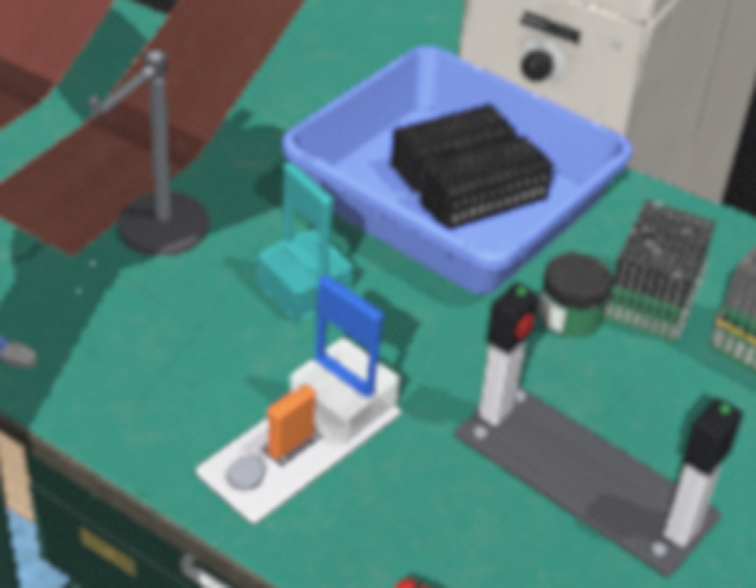

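View pics/c2.png

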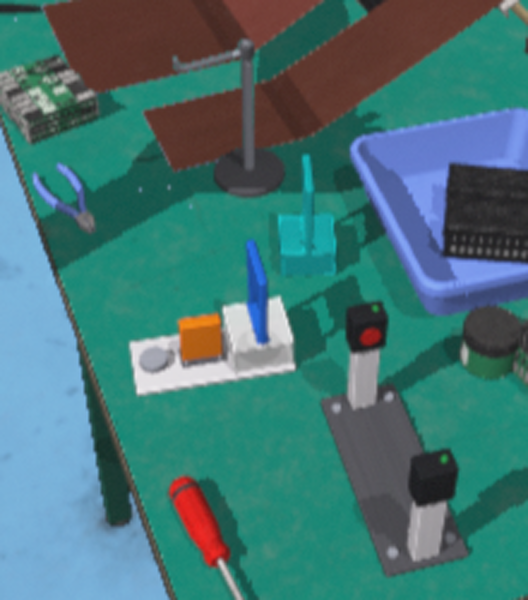

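The crops confirm it. The blue frame stands on the pale clear box on the tray, beside the orange fin. The turquoise one stands apart on the bench. Now rough positions.

```bash
cat > h.py <<'E'
import numpy as np,cv2
from rig import bot,eyes
def ray(c,uv):
    R=c["world_to_cam"][:3,:3];t=c["world_to_cam"][:3,3]
    d=R.T@np.array([(uv[0]-c["cx"])/c["fx"],(uv[1]-c["cy"])/c["fy"],1]);return -R.T@t,d/np.linalg.norm(d)
def plane(c,uv,z):
    o,d=ray(c,uv);return o+d*(z-o[2])/d[2]
def tri(pairs):
    A=np.zeros((3,3));b=np.zeros(3);rs=[ray(c,u) for c,u in pairs]
    for o,d in rs:
        P=np.eye(3)-np.outer(d,d);A+=P;b+=P@o
    x=np.linalg.solve(A,b);return x,max(np.linalg.norm((np.eye(3)-np.outer(d,d))@(x-o)) for o,d in rs)
def proj(c,p):
    q=c["world_to_cam"]@np.r_[p,1];return np.array([c["fx"]*q[0]/q[2]+c["cx"],c["fy"]*q[1]/q[2]+c["cy"]])
np.set_printoptions(precision=4,suppress=True)
E
python3 - <<'E'
from h import *
S=eyes.get_calibration("scene");D=eyes.get_calibration("side")
s=lambda x,y:(x/2.8+220,y/2.8+170)
d=lambda x,y:(x/2.4+220,y/2.4+170)
P={"trayL":((197,468),(131,342),.008),"trayB":((253,522),(138,393),.008),"trayR":((400,410),(295,370),.008),
"posttop":((156,58),(246,47),.202),"tip":((95,103),(177,63),.209),"foot":((162,222),(249,172),.005),
"lens1":((525,323),(370,336),.12),"g1":((455,434),(322,403),.008),"g2":((718,515),(468,549),.008),"g3":((668,572),(390,574),.008),
"barL":((322,282),(249,243),.142),"barR":((380,318),(262,272),.142),"head2top":((718,410),(434,463),.143),"head1top":((512,297),(366,314),.143)}
for k,(a,b,z) in P.items():
    print(k,*tri([(S,s(*a)),(D,d(*b))]),plane(S,s(*a),z)[:2],plane(D,d(*b),z)[:2])
for n,c in (("scene",S),("side",D)):
    h=cv2.cvtColor(cv2.imread(f"pics/{n}0.png"),cv2.COLOR_BGR2HSV)
    m=cv2.inRange(h,(5,150,120),(18,255,255))
    m[:170]=0;N,l,st,ce=cv2.connectedComponentsWithStats(m);i=1+np.argmax(st[1:,4]);print(n,"orange",st[i],ce[i])
E
```

```text
trayL [0.3883 0.0108 0.0052] 0.00030706395854997913 [0.3862 0.009 ] [0.3879 0.0087]
trayB [ 0.3757 -0.0557  0.0007] 0.0006737364478177735 [ 0.3706 -0.0596] [ 0.3749 -0.0607]
trayR [ 0.5393 -0.0896  0.0057] 0.0013319419319263854 [ 0.5387 -0.0894] [ 0.5376 -0.0929]
posttop [0.6078 0.228  0.198 ] 0.0015252921112629799 [0.6051 0.226 ] [0.6047 0.2201]
tip [0.5225 0.2246 0.1994] 0.0008059878090023826 [0.5139 0.2163] [0.5183 0.2104]
foot [0.6097 0.2319 0.002 ] 0.0009041899601152341 [0.608  0.2306] [0.6079 0.2274]
lens1 [ 0.5828 -0.1685  0.1231] 0.0005841840555752844 [ 0.5865 -0.1668] [ 0.5837 -0.1668]
g1 [ 0.5492 -0.138   0.0011] 0.00025532135174651015 [ 0.5439 -0.1403] [ 0.5467 -0.1432]
g2 [ 0.6036 -0.3465  0.0038] 0.002947430299769111 [ 0.597  -0.3492] [ 0.6041 -0.3459]
g3 [ 0.5288 -0.3385  0.0008] 8.7263785651622e-05 [ 0.5231 -0.3396] [ 0.5266 -0.3422]
barL [ 0.516  -0.0188  0.1342] 0.0006784674993505887 [ 0.5083 -0.024 ] [ 0.5137 -0.0254]
barR [ 0.5059 -0.0787  0.1448] 0.0061479215550847765 [ 0.5019 -0.0829] [ 0.511  -0.0686]
head2top [ 0.5637 -0.3321  0.1461] 0.0021867933470907657 [ 0.5691 -0.3299] [ 0.5634 -0.3324]
head1top [ 0.5848 -0.1538  0.1399] 0.0017141770784148585 [ 0.5836 -0.1536] [ 0.5822 -0.1583]
scene orange [316 309  16  24 259] [323.3822 320.1158]
side orange [295 301  17  19 285] [303.0596 309.9614]
```

Run:
```python
from h import *
from scipy.spatial.transform import Rotation as R
s=bot.sense();r=R.from_rotvec(s["eef_rot"]).as_matrix();print(r,np.degrees(np.arctan2(r[1,1],r[0,1])))
c=eyes.get_calibration("wrist");print("cam in tool",r.T@(-c["world_to_cam"][:3,:3].T@c["world_to_cam"][:3,3]-s["tcp_pos"]))
print((r.T@c["world_to_cam"][:3,:3].T).T)
```

```text
[[-0.0005  0.3846  0.9231]
 [-0.0012  0.9231 -0.3846]
 [-1.     -0.0012  0.    ]] 67.37868878045505
cam in tool [-0.1433  0.0001 -0.0731]
[[-0.0003  1.     -0.0008]
 [-0.2897  0.0007  0.9571]
 [ 0.9571  0.0006  0.2897]]
```

Request:
play_rows(targets="-1 2 -5 3 -8;-1 5 -10 6 -16;-1 8 -16 8 -24;-1 11 -22 8 -33;-1 13 -28 8 -42;-1 16 -34 8 -51;-1 19 -40 8 -60;-1 22 -46 8 -69;-1 25 -52 8 -78;-1 25 -52 8 -78")

```text
clock: 1.4
tcp_pos: [0.4526, -0.0381, 0.3108]
eef_rot: [1.347, 1.114, -1.348]
force: [0.6, 0.4, 0.2]
gripper_width: 0.0855
```

Run:
```python
from h import *
import pickle
s=bot.sense();print(s)
pickle.dump(eyes.get_calibration("wrist"),open("w1.pkl","wb"))
cv2.imwrite("pics/w1.png",eyes.snapshot("wrist")[:,:,::-1])
```

```text
{'clock': 1.4, 'joint_positions': array([-0.0839,  0.0058,  0.0055,  1.5712, -0.0002,  1.6765]), 'joint_vel': array([-0.4963,  0.2408,  0.2386,  0.0042,  0.0102, -0.5437]), 'effort': array([  1.7068, -36.6805,  33.9596,  -0.0658,  -0.1835,   0.7736]), 'tcp_pos': array([ 0.4526, -0.0381,  0.3108]), 'eef_rot': array([ 1.347 ,  1.1138, -1.3481]), 'force': array([0.6246, 0.4203, 0.2462]), 'ft_torque': array([-0.0095, -0.0243,  0.0644]), 'gripper_width': 0.08546251673939875}
```

View pics/w1.png

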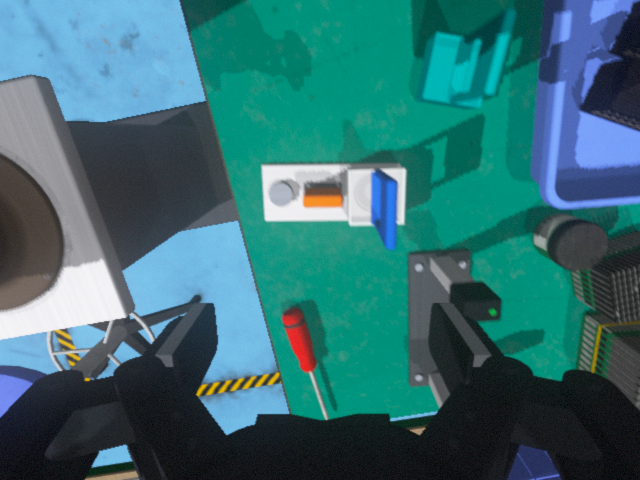

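Request:
play_rows(targets="-1 0 0 0 0;-1 0 0 0 0;-1 0 0 0 0")

```text
clock: 1.82
tcp_pos: [0.4515, -0.0344, 0.3115]
eef_rot: [1.343, 1.117, -1.343]
force: [-0.1, -0.3, 0.0]
gripper_width: 0.0855
```

Run:
```python
from h import *
import pickle
s=bot.sense();print(s["tcp_pos"],s["eef_rot"],s["clock"])
pickle.dump(eyes.get_calibration("wrist"),open("w2.pkl","wb"))
i=eyes.snapshot("wrist")[:,:,::-1]
cv2.imwrite("pics/w2.png",i)
cv2.imwrite("pics/w2c.png",cv2.resize(i[130:270,250:420],None,fx=4,fy=4,interpolation=cv2.INTER_CUBIC))
```

```text
[ 0.4515 -0.0344  0.3115] [ 1.3434  1.1166 -1.3428] 1.825
```

View pics/w2c.png

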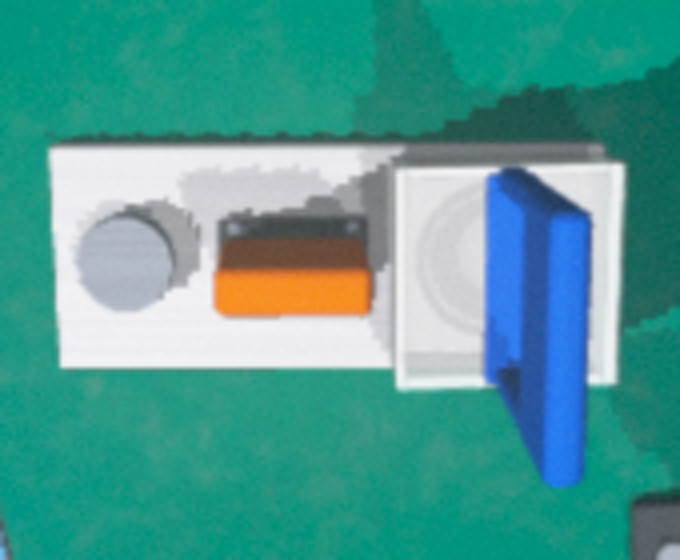

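Run:
```python
from h import *
import pickle
c=pickle.load(open("w2.pkl","rb"))
f=lambda x,y,z:plane(c,(x/4+250,y/4+130),z)
B=[f(553,210,.139),f(590,212,.139),f(545,486,.139),f(582,486,.139)]
print("bar",np.mean(B,0),"len",np.linalg.norm(B[0]-B[2])); 
v=(B[0]+B[1]-B[2]-B[3])/2;print("bar y yaw",np.degrees(np.arctan2(-v[0],v[1])))
F=[f(215,268,.064),f(371,268,.064),f(371,316,.064),f(215,316,.064)]
v=(F[1]+F[2]-F[0]-F[3])/2;print("fin",np.mean(F,0),"yaw",np.degrees(np.arctan2(v[1],v[0])),np.linalg.norm(v),np.linalg.norm(F[0]-F[3]))
T=[f(50,147,.008),f(60,368,.008),f(398,368,.008)]
print("tray",T, np.degrees(np.arctan2(*(T[2]-T[1])[1::-1])))
m=(T[0]+T[1])/2;print("midend",m)
E=[f(395,163,.046),f(625,163,.046),f(617,385,.046),f(397,387,.046)]
v=(E[1]+E[2]-E[0]-E[3])/2;print("covertop",np.mean(E,0),np.degrees(np.arctan2(v[1],v[0])),np.linalg.norm(v))
```

```text
bar [ 0.5131 -0.0466  0.139 ] len 0.06318071538589949
bar y yaw -8.938853478469419
fin [ 0.4529 -0.0363  0.064 ] yaw -10.478714670483564 0.042589898169357904 0.013276011921345431
tray [array([0.3867, 0.0103, 0.008 ]), array([ 0.374 , -0.0575,  0.008 ]), array([ 0.4793, -0.077 ,  0.008 ])] -10.481692467808454
midend [ 0.3803 -0.0236  0.008 ]
covertop [ 0.5134 -0.0466  0.046 ] -10.209132156596558 0.06403527605226128
```

The wrist crop shows the bar's top face at about (396,217) px, giving a bar centre of (0.513, -0.047) with yaw about -9.5°. The fin is at (0.453, -0.036) with yaw -10.5°. Next I'll grasp the bar.

Request:
play_rows(targets="-0.3 4 -1 -5 1;-0.3 6.2 -1.2 -10 1;-0.3 6.2 -1.2 -12 1;-0.3 6.2 -1.2 -14 1;-0.3 6.2 -1.2 -17 1;-0.3 6.2 -1.2 -19 1;-0.3 6.2 -1.2 -20 1;-0.3 6.2 -1.2 -20 1;-0.3 6.2 -1.2 -20 1")

```text
clock: 3.0
tcp_pos: [0.5145, -0.0473, 0.1123]
eef_rot: [1.332, 1.124, -1.33]
force: [-0.8, 0.2, 0.6]
gripper_width: 0.0556
```

Run:
```python
from h import *
a=eyes.snapshot("scene")[:,:,::-1][220:380,240:440];w=eyes.snapshot("wrist")[:,:,::-1]
cv2.imwrite("pics/a3.png",cv2.resize(a,None,fx=3,fy=3)); cv2.imwrite("pics/w3.png",w)
```

```text
(no output)
```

View pics/a3.png

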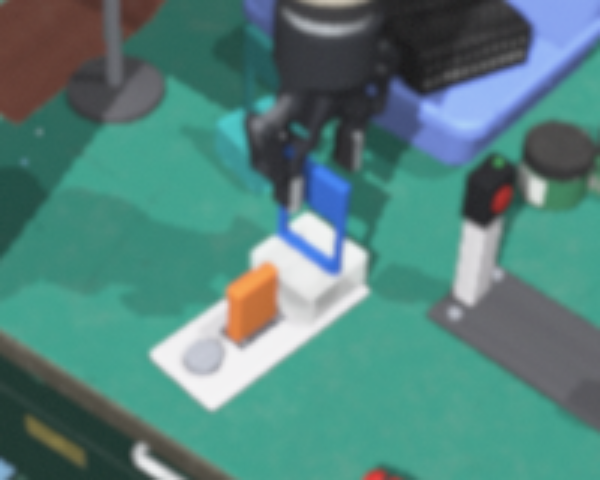

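View pics/w3.png

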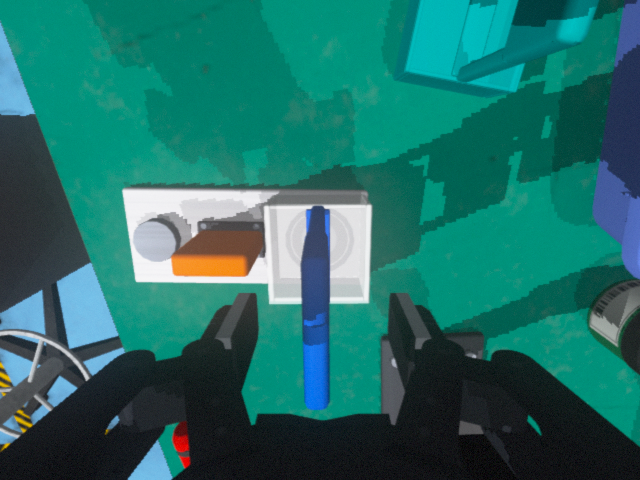

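The bar sits at columns 303–329 between the pads, which are at 258 and 390, so I'll shift 2 mm towards -x, close and lift.

Request:
play_rows(targets="-0.3 -0.2 0 0 0;0 -0.2 0 0 0;0.5 -0.2 0 0 0;1 -0.2 0 0 0;1 -0.2 0 0 0;1 -0.2 0 0 0;1 -0.2 0 0 0")

```text
clock: 3.98
tcp_pos: [0.5121, -0.0474, 0.1115]
eef_rot: [1.332, 1.125, -1.332]
force: [1.0, 0.2, 2.1]
gripper_width: 0.0091
```

Request:
play_rows(targets="1 0 0 0 0;1 0 0 0.5 0;1 0 0 2 0;1 0 0 4 0;1 0 0 6 0;1 0 0 8 0;1 0 0 8 0;1 0 0 8 0")

```text
clock: 4.97
tcp_pos: [0.5118, -0.0474, 0.191]
eef_rot: [1.332, 1.125, -1.332]
force: [-0.0, 0.1, -0.7]
gripper_width: 0.009
```

Run:
```python
from h import *
a=eyes.snapshot("side")[:,:,::-1][150:360,220:440];w=eyes.snapshot("wrist")[:,:,::-1]
cv2.imwrite("pics/a4.png",cv2.resize(a,None,fx=2.6,fy=2.6)); cv2.imwrite("pics/w4.png",w);print(bot.sense())
```

```text
{'clock': 5.075, 'joint_positions': array([-0.0923,  0.1084, -0.1486,  1.3152, -0.    ,  1.6463]), 'joint_vel': array([-0.0006, -0.0003, -0.0009,  0.0005, -0.0017,  0.0001]), 'effort': array([ -0.0002, -43.0175,  35.7918,   0.0045,   0.0007,   0.    ]), 'tcp_pos': array([ 0.5114, -0.0474,  0.1904]), 'eef_rot': array([ 1.3311,  1.1262, -1.3329]), 'force': array([-0.3326,  0.3015, -0.4054]), 'ft_torque': array([ 0.0171,  0.0108, -0.0096]), 'gripper_width': 0.009131420816458492}
```

View pics/a4.png

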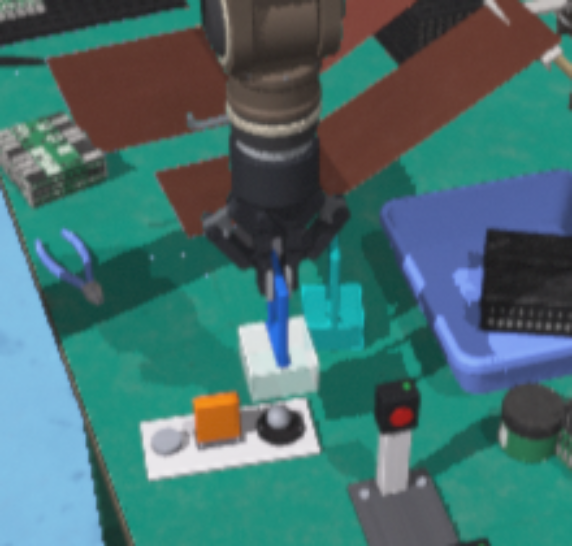

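View pics/w4.png

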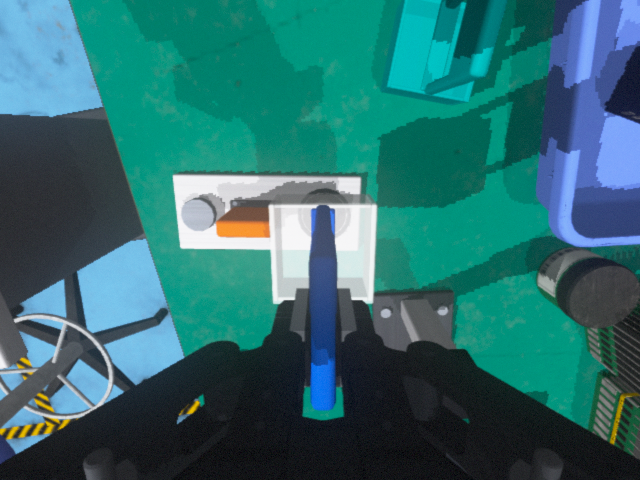

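Cover lifted cleanly (side view: ball in its pocket at about (327,310) in the full frame). Next I'll go high and stand back from the hook to measure it.

Request:
play_rows(targets="1 -1 0 4 0;1 -2 1 9 0;1 -4 4 14 1;1 -6 8 14 3;1 -6 12 14 5;1 -6 16 14 7;1 -6 20 14 9;1 -6 23 14 11;1 -6 25 14 13;1 -6 26 14 13;1 -6 26 14 13;1 -6 26 14 13")

```text
clock: 6.58
tcp_pos: [0.452, 0.2119, 0.3314]
eef_rot: [1.166, 1.236, -1.167]
force: [-0.3, -0.3, -0.5]
gripper_width: 0.0088
```

Run:
```python
from h import *
import pickle
s=bot.sense();print(s["tcp_pos"],s["eef_rot"],s["joint_vel"])
pickle.dump(eyes.get_calibration("wrist"),open("w5.pkl","wb"))
cv2.imwrite("pics/w5.png",eyes.snapshot("wrist")[:,:,::-1])
cv2.imwrite("pics/d5.png",cv2.resize(eyes.snapshot("side")[:,:,::-1][120:300,200:400],None,fx=3,fy=3))
```

```text
[0.452  0.2119 0.3314] [ 1.1662  1.2358 -1.1665] [-0.0049 -0.0048 -0.0013 -0.0013  0.0022 -0.0007]
```

View pics/w5.png

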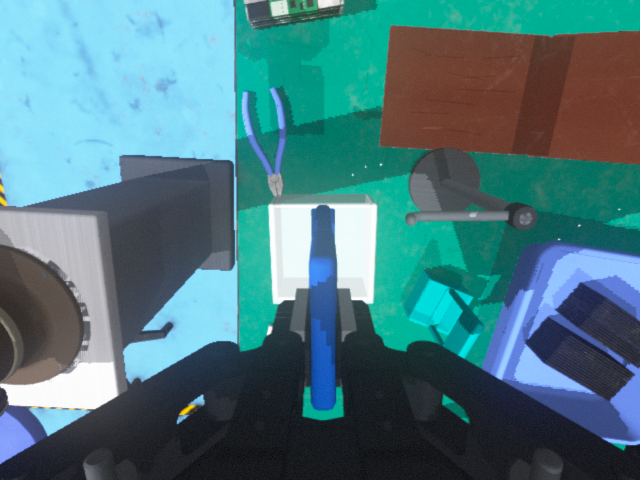

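View pics/d5.png

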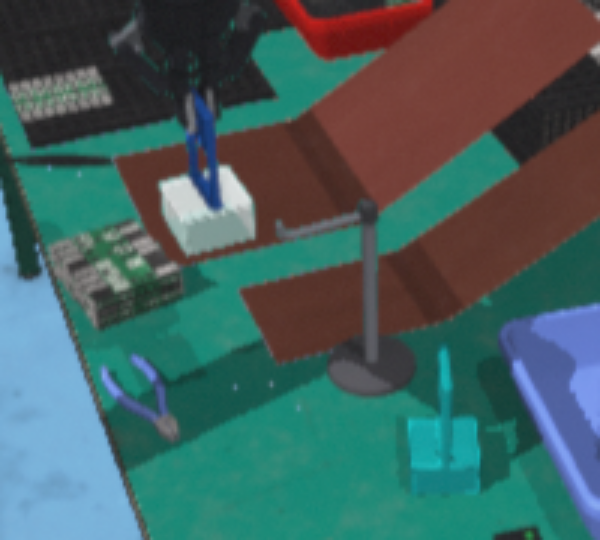

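Run:
```python
from h import *
import pickle
c=pickle.load(open("w5.pkl","rb"));S=eyes.get_calibration("scene");D=eyes.get_calibration("side")
from scipy.spatial.transform import Rotation as R
r=R.from_rotvec([1.1662,1.2358,-1.1665]).as_matrix();print("jaw yaw",np.degrees(np.arctan2(r[1,1],r[0,1])))
i=cv2.imread("pics/w5.png")[140:240,395:545];cv2.imwrite("pics/w5c.png",cv2.resize(i,None,fx=5,fy=5,interpolation=cv2.INTER_CUBIC))
t=plane(c,(411,217),.209);p=plane(c,(524,216),.202);f=plane(c,(445,182),.005)
print(t,p,f,np.linalg.norm((p-t)[:2]),np.degrees(np.arctan2(*(p-t)[1::-1])))
s=lambda x,y:(x/2.8+220,y/2.8+170)
d=lambda x,y:(x/2.4+220,y/2.4+170)
print(tri([(c,(411,217)),(S,s(95,102)),(D,d(176,62))]),tri([(c,(524,216)),(S,s(156,58)),(D,d(246,46))]))
# turquoise
print(plane(c,(440,295),.04))
```

```text
jaw yaw 3.3216130835011834
[0.5184 0.2274 0.209 ] [0.607  0.2317 0.202 ] [0.61   0.2314 0.005 ] 0.08875786373256278 2.809872177256758
(array([0.5215, 0.2249, 0.2006]), np.float64(0.0013253279395812952)) (array([0.6095, 0.2304, 0.1968]), np.float64(0.0013973673496288778))
[0.6145 0.0884 0.04  ]
```

View pics/w5c.png

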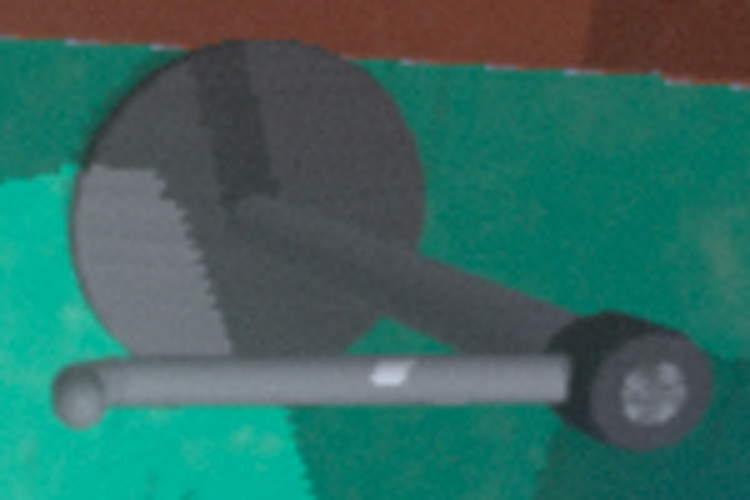

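Hook tip is at wrist (411,217), world about (0.519, 0.226). The post top at (526,218) is about (0.608, 0.231), arm yaw about 3°. The seat is therefore about (0.543, 0.227). I'll thread the window over the tip with the bar's underside at about 0.222.

Request:
play_rows(targets="1 0 1.4 -3 0;1 0 1.4 -6 0;1 0 1.4 -9 0;1 0 1.4 -9.7 0;1 0 1.4 -9.7 0;1 1.5 1.4 -9.7 0;1 3.5 1.4 -9.7 0;1 5.5 1.4 -9.7 0;1 7.5 1.4 -9.7 0;1 9.1 1.4 -9.7 0;1 9.1 1.4 -9.7 0;1 9.1 1.4 -9.7 0")

```text
clock: 8.18
tcp_pos: [0.5427, 0.2266, 0.2344]
eef_rot: [1.166, 1.237, -1.166]
force: [0.3, 0.2, -1.2]
gripper_width: 0.0089
```

Run:
```python
from h import *
s=bot.sense();print(s["tcp_pos"],s["force"])
cv2.imwrite("pics/w6.png",eyes.snapshot("wrist")[:,:,::-1])
cv2.imwrite("pics/d6.png",cv2.resize(eyes.snapshot("side")[:,:,::-1][120:280,240:400],None,fx=4,fy=4,interpolation=cv2.INTER_CUBIC)[:600])
cv2.imwrite("pics/s6.png",cv2.resize(eyes.snapshot("scene")[:,:,::-1][130:280,200:360],None,fx=4,fy=4,interpolation=cv2.INTER_CUBIC))
```

```text
[0.5427 0.2266 0.2344] [ 0.3026  0.1876 -1.214 ]
```

View pics/w6.png

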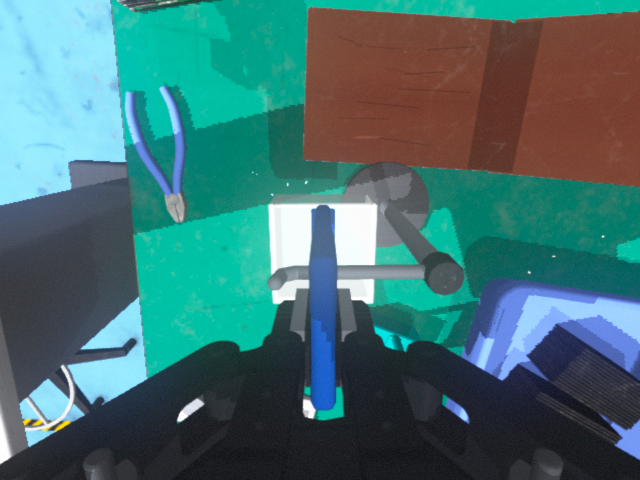

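View pics/d6.png

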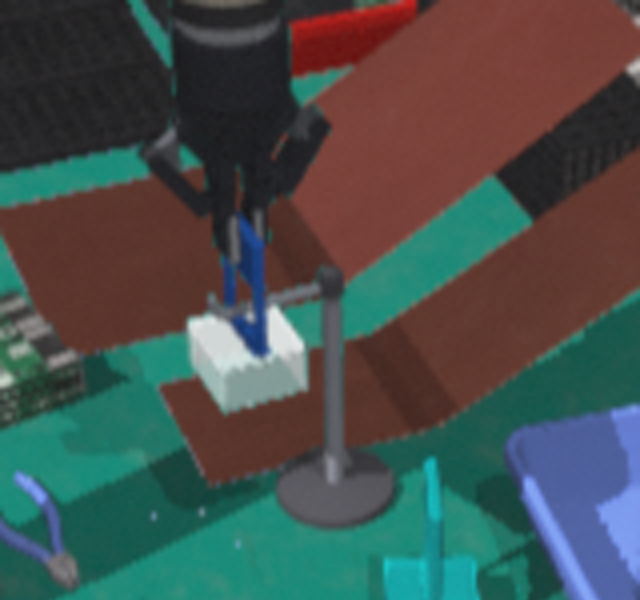

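View pics/s6.png

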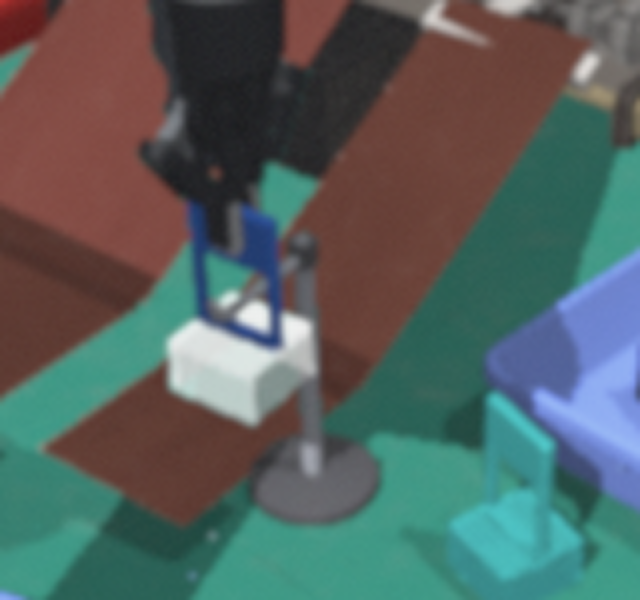

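The window is threaded: bar at col 323, tip at 275, post at 444. Lowering.

Request:
play_rows(targets="1 0 0 -0.8 0;1 0 0 -1.6 0;1 0 0 -2.2 0;1 0 0 -2.5 0;1 0 0 -2.5 0;1 0 0 -2.5 0")

```text
clock: 9.07
tcp_pos: [0.5431, 0.2266, 0.2095]
eef_rot: [1.166, 1.236, -1.165]
force: [-0.2, 0.1, -0.4]
gripper_width: 0.0086
```

Request:
play_rows(targets="1 0 0 -0.1 0;1 0 0 -0.2 0;1 0 0 -0.2 0;1 0 0 -0.2 0")

```text
clock: 9.57
tcp_pos: [0.543, 0.2266, 0.2074]
eef_rot: [1.166, 1.236, -1.165]
force: [0.6, 0.6, -0.0]
gripper_width: 0.0094
```

Request:
play_rows(targets="1 0 0 -0.1 0;1 0 0 -0.1 0;1 0 0 -0.1 0")

```text
clock: 9.95
tcp_pos: [0.5431, 0.2267, 0.2073]
eef_rot: [1.167, 1.236, -1.164]
force: [-1.4, -0.7, 5.7]
gripper_width: 0.0092
```

Seated, with 5.7 N contact. I'll open only a little, to about 16 mm, then rise.

Request:
play_rows(targets="0.8 0 0 0.05 0;0.65 0 0 0.05 0;0.6 0 0 0.05 0;0.6 0 0 0.05 0;0.6 0 0 0.05 0")

```text
clock: 10.58
tcp_pos: [0.5429, 0.2266, 0.2066]
eef_rot: [1.165, 1.237, -1.166]
force: [0.2, 0.3, -1.1]
gripper_width: 0.0174
```

Run:
```python
from h import *
s=bot.sense();print(s["tcp_pos"],s["force"])
cv2.imwrite("pics/w7.png",eyes.snapshot("wrist")[:,:,::-1])
cv2.imwrite("pics/d7.png",cv2.resize(eyes.snapshot("side")[:,:,::-1][120:280,240:400],None,fx=4,fy=4,interpolation=cv2.INTER_CUBIC)[:600])
```

```text
[0.5429 0.2266 0.2066] [ 0.166   0.2797 -1.1235]
```

View pics/w7.png

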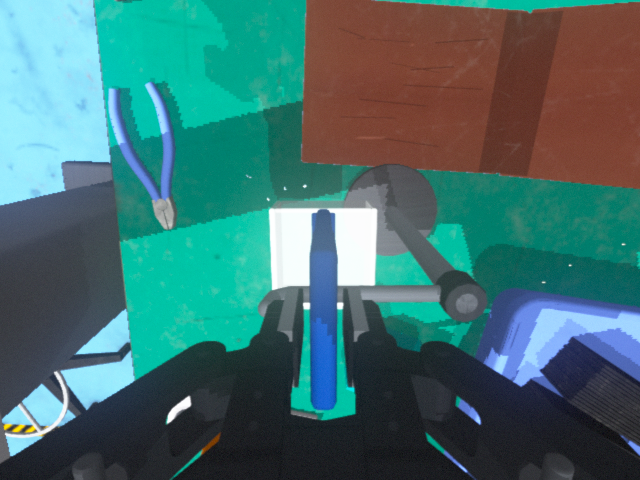

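View pics/d7.png

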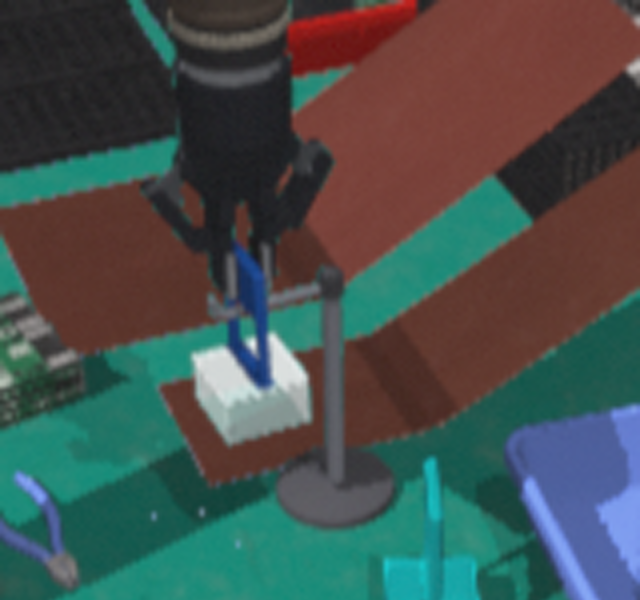

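The cover hangs from the arm with the gripper released, the fingers clear on both sides at cols 300 and 345. I'll rise straight up.

Request:
play_rows(targets="0.6 0 0 0.5 0;0.6 0 0 1.5 0;0.6 0 0 3 0;0.6 0 0 5 0;0.6 0 0 8 0;0 0 0 11 0;-0.5 0 0 13 0;-0.5 0 0 13 0")

```text
clock: 11.68
tcp_pos: [0.5436, 0.2269, 0.3393]
eef_rot: [1.169, 1.235, -1.162]
force: [-0.3, 0.0, 0.6]
gripper_width: 0.0639
```

Run:
```python
from h import *
s=bot.sense();print(s["tcp_pos"],s["force"],s["joint_positions"])
cv2.imwrite("pics/w8.png",eyes.snapshot("wrist")[:,:,::-1])
cv2.imwrite("pics/d8.png",cv2.resize(eyes.snapshot("side")[:,:,::-1][120:340,220:420],None,fx=2.7,fy=2.7,interpolation=cv2.INTER_CUBIC)[:600])
```

```text
[0.5436 0.2269 0.3393] [-0.3343  0.0474  0.5762] [ 0.3954  0.281   0.3913  1.6768 -0.      1.9072]
```

View pics/d8.png

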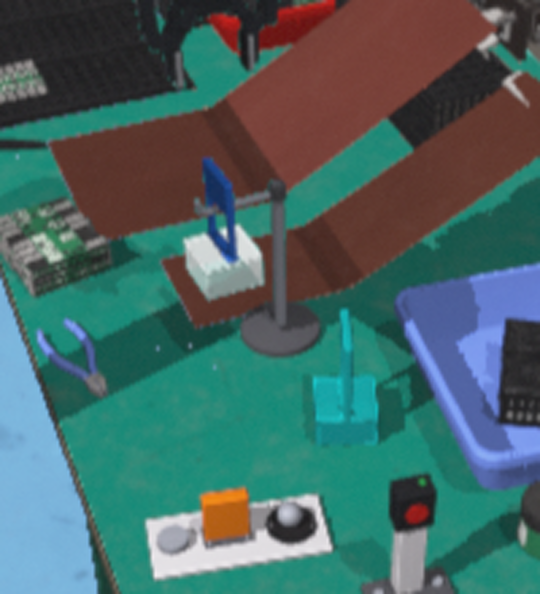

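View pics/w8.png

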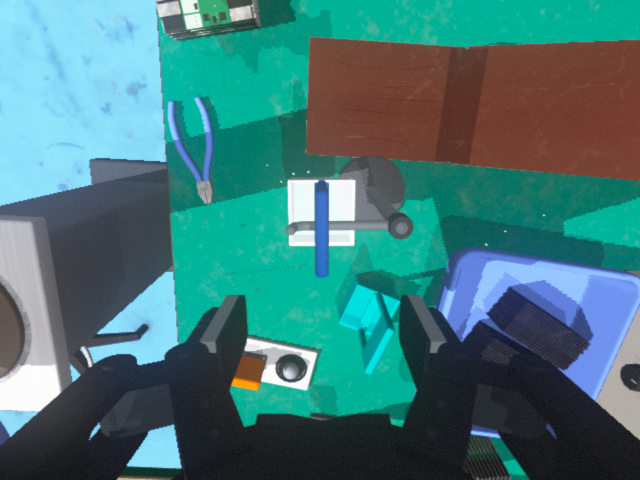

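Cover hanging freely on the arm (side (300,225)). Ball still in its pocket. Next a wrist look at the gate from above.

Request:
play_rows(targets="-0.2 0 -5 0 0;-0.2 0 -10 0 -1;-0.2 0 -15 0 -2;-0.2 0 -21 0 -3;-0.2 0 -27 0 -4;-0.2 0 -33 0 -5;-0.2 1 -39 0 -6;-0.2 1.5 -44 0 -8;-0.2 1.5 -47 0 -9;-0.2 1.5 -47 0 -9;-0.2 1.5 -47 0 -9;-0.2 1.5 -47 0 -9")

```text
clock: 13.28
tcp_pos: [0.5579, -0.2422, 0.3369]
eef_rot: [1.28, 1.162, -1.28]
force: [-0.5, 0.3, 0.2]
gripper_width: 0.0514
```

Run:
```python
from h import *
import pickle
s=bot.sense();print(s["tcp_pos"],s["eef_rot"],abs(s["joint_vel"]).max())
pickle.dump(eyes.get_calibration("wrist"),open("w9.pkl","wb"))
cv2.imwrite("pics/w9.png",eyes.snapshot("wrist")[:,:,::-1])
```

```text
[ 0.5579 -0.2422  0.3369] [ 1.2801  1.1621 -1.2799] 0.005285867088531584
```

View pics/w9.png

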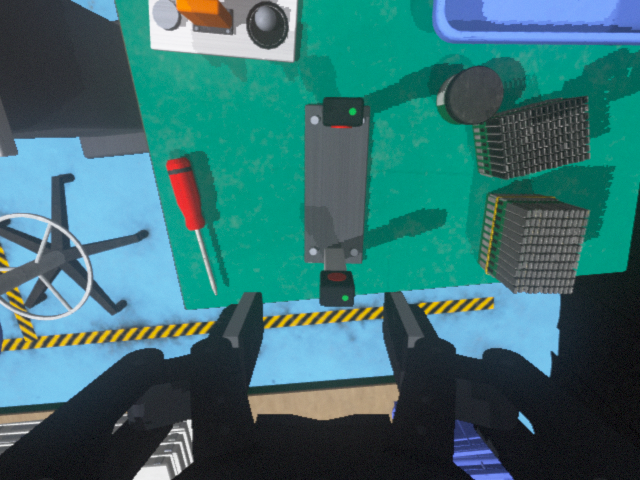

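Run:
```python
import cv2
i=cv2.imread("pics/w9.png")[85:315,290:385];cv2.imwrite("pics/w9c.png",cv2.resize(i,None,fx=2.6,fy=2.6,interpolation=cv2.INTER_CUBIC))
i=cv2.imread("pics/w9.png")
a=cv2.resize(i[88:135,295:385],None,fx=7,fy=7,interpolation=cv2.INTER_CUBIC)
b=cv2.resize(i[255:315,295:385],None,fx=4,fy=4,interpolation=cv2.INTER_CUBIC)
cv2.imwrite("pics/w9a.png",a);cv2.imwrite("pics/w9b.png",cv2.resize(i[265:313,295:385],None,fx=7,fy=7,interpolation=cv2.INTER_CUBIC))
```

```text
(no output)
```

View pics/w9a.png

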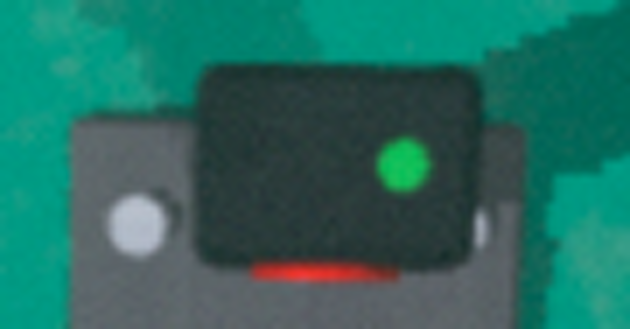

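View pics/w9b.png

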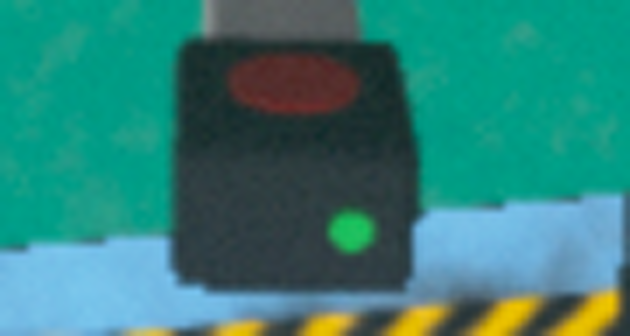

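View pics/w9c.png

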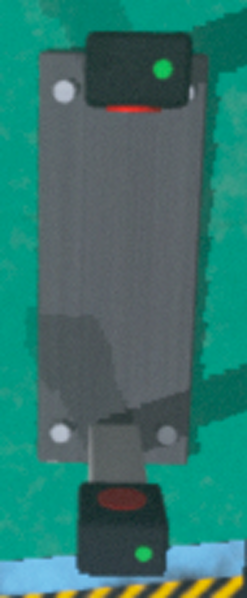

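Run:
```python
from h import *
import pickle
c=pickle.load(open("w9.pkl","rb"));S=eyes.get_calibration("scene");D=eyes.get_calibration("side")
h1=plane(c,(343.3,111.7),.143);h2=plane(c,(337.3,296.3),.143)
def info(n,a,b):
    v=a-b;print(n,(a+b)/2,np.linalg.norm(v),"yaw",np.degrees(np.arctan2(-v[0],v[1])))
info("heads",h1,h2)
info("leds",plane(c,(352.6,111.6),.143),plane(c,(345.1,298.1),.143))
k=lambda x,y:plane(c,(x/2.6+290,y/2.6+85),.008)
C=[k(40,52),k(207,56),k(188,463),k(36,461)];print("base",np.mean(C,0),C);info("L",C[0],C[3]);info("R",C[1],C[2])
print("lens2",plane(c,(337.1,276.9),.12))
s=lambda x,y:(x/2.8+220,y/2.8+170)
d=lambda x,y:(x/2.4+220,y/2.4+170)
print(tri([(S,s(718,408)),(D,d(434,463)),(c,(337.3,296.3))]),tri([(S,s(516,300)),(D,d(366,314)),(c,(343.3,111.7))]))
```

```text
heads [ 0.5753 -0.2428  0.143 ] 0.17746795767356424 yaw -6.521836238357328
leds [ 0.5833 -0.2446  0.143 ] 0.1795680706034089 yaw -6.565787720106276
base [ 0.5752 -0.2429  0.008 ] [array([ 0.5478, -0.1368,  0.008 ]), array([ 0.6258, -0.1461,  0.008 ]), array([ 0.6038, -0.3489,  0.008 ]), array([ 0.5233, -0.34  ,  0.008 ])]
L [ 0.5355 -0.2384  0.008 ] 0.2046610240434467 yaw -6.875556227045812
R [ 0.6148 -0.2475  0.008 ] 0.2040026299872313 yaw -6.192761015636224
lens2 [ 0.5669 -0.3193  0.12  ]
(array([ 0.5652, -0.3308,  0.1448]), np.float64(0.0030250013362589268)) (array([ 0.5851, -0.1553,  0.1394]), np.float64(0.0012650584386330968))
```

The gate midpoint is (0.575, -0.243) with yaw -6.6°; head tops and base plate agree. Next I'll go above the fin and turn the jaws across it.

Request:
play_rows(targets="-0.2 -1 2 0 9;-0.2 -2 4 0 18;-0.2 -4 7 -1 27;-0.2 -6 10 -2 36;-0.2 -8 13 -3 45;-0.2 -9 16 -4 55;-0.2 -10 18 -5 65;-0.2 -10.5 20.6 -7 75;-0.2 -10.5 20.6 -8.7 85;-0.2 -10.5 20.6 -8.7 85.2;-0.2 -10.5 20.6 -8.7 85.2;-0.2 -10.5 20.6 -8.7 85.2")

```text
clock: 14.82
tcp_pos: [0.4533, -0.0375, 0.2506]
eef_rot: [0.144, 1.565, -0.144]
force: [-0.3, 0.4, 0.3]
gripper_width: 0.0513
```

Run:
```python
from h import *
import pickle
from scipy.spatial.transform import Rotation as R
s=bot.sense();print(s["tcp_pos"],abs(s["joint_vel"]).max(),s["joint_positions"])
r=R.from_rotvec(s["eef_rot"]).as_matrix();print(r,"jaw yaw",np.degrees(np.arctan2(r[1,1],r[0,1])))
c=eyes.get_calibration("wrist");pickle.dump(c,open("w10.pkl","wb"))
i=eyes.snapshot("wrist")[:,:,::-1];cv2.imwrite("pics/w10.png",i)
cv2.imwrite("pics/w10c.png",cv2.resize(i[80:360,200:440],None,fx=2.1,fy=2.1,interpolation=cv2.INTER_CUBIC))
print("pred fin top",proj(c,[.4529,-.0363,.064]))
```

```text
[ 0.4533 -0.0375  0.2506] 0.010126867420717497 [-0.0826 -0.007  -0.1393  1.4371 -0.      0.101 ]
[[ 0.0013  0.1826  0.9832]
 [-0.0002  0.9832 -0.1826]
 [-1.      0.0001  0.0013]] jaw yaw 79.47852813112254
pred fin top [323.7752 211.7455]
```

View pics/w10.png

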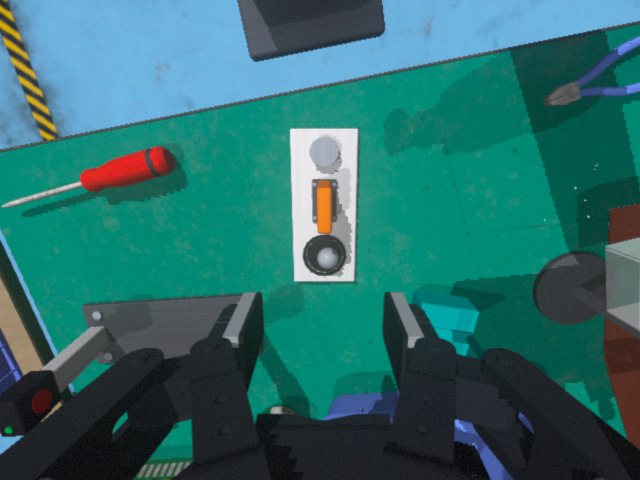

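View pics/w10c.png

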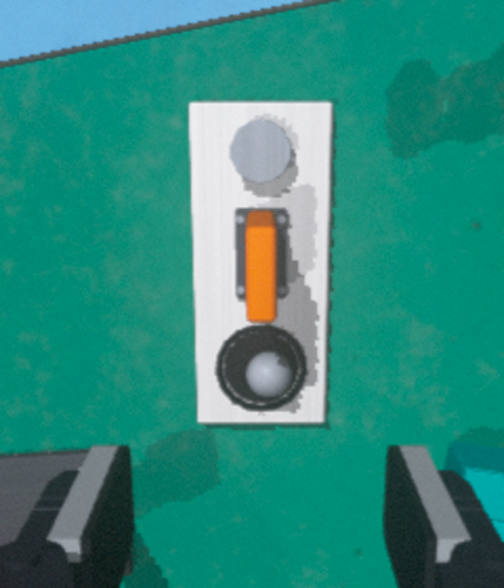

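The fin top is at (324,211), matching the prediction, and the ball is in the ring at (327,257). Descending onto the fin.

Request:
play_rows(targets="-0.2 0 0.1 -4 0;-0.2 0 0.1 -9 0;-0.2 0 0.1 -13 0;-0.2 0 0.1 -16 0;-0.2 0 0.1 -18 0;-0.2 0 0.1 -20 0;-0.2 0 0.1 -21.5 0;-0.2 0 0.1 -22.3 0;-0.2 0 0.1 -22.3 0;-0.2 0 0.1 -22.3 0")

```text
clock: 16.12
tcp_pos: [0.4535, -0.0365, 0.0274]
eef_rot: [0.143, 1.565, -0.143]
force: [-0.6, 0.4, -0.0]
gripper_width: 0.0512
```

Run:
```python
from h import *
print(bot.sense()["tcp_pos"])
i=eyes.snapshot("wrist")[:,:,::-1];cv2.imwrite("pics/w11.png",i)
```

```text
[ 0.4535 -0.0365  0.0274]
```

View pics/w11.png

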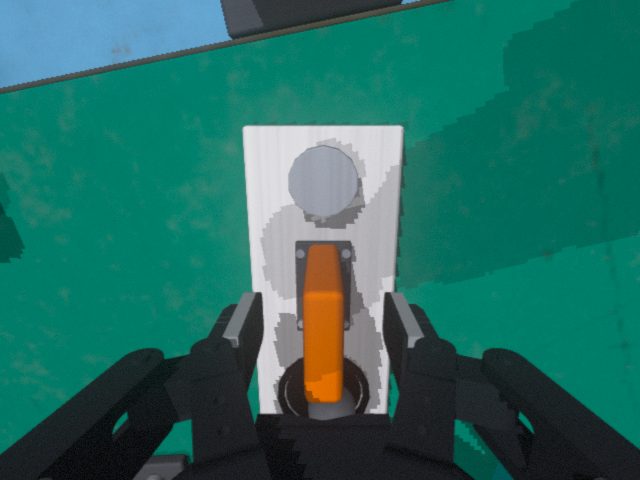

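Centred on the fin (col 323 between pads at 260 and 386). I'll close slowly, then test-lift.

Request:
play_rows(targets="0.1 0 0 0 0;0.3 0 0 0 0;0.5 0 0 0 0;0.6 0 0 0 0;0.7 0 0 0 0;1 0 0 0 0;1 0 0 0 0;1 0 0 0 0;1 0 0 0 0")

```text
clock: 17.3
tcp_pos: [0.453, -0.0363, 0.0269]
eef_rot: [0.143, 1.566, -0.143]
force: [-0.3, 0.5, 2.3]
gripper_width: 0.0135
```

Request:
play_rows(targets="1 0 0 0.2 0;1 0 0 0.5 0;1 0 0 1 0;1 0 0 1.6 0;1 0 0 2.2 0;1 0 0 2.7 0;1 0 0 3 0;1 0 0 3 0;1 0 0 3 0")

```text
clock: 18.42
tcp_pos: [0.4528, -0.0364, 0.0566]
eef_rot: [0.143, 1.566, -0.143]
force: [1.3, -1.1, -2.5]
gripper_width: 0.0134
```

Run:
```python
from h import *
s=bot.sense();print(s["tcp_pos"],s["force"],s["ft_torque"],s["gripper_width"])
i=eyes.snapshot("wrist")[:,:,::-1];cv2.imwrite("pics/w12.png",i)
cv2.imwrite("pics/d12.png",cv2.resize(eyes.snapshot("side")[:,:,::-1][230:370,240:400],None,fx=4,fy=4,interpolation=cv2.INTER_CUBIC))
```

```text
[ 0.4528 -0.0364  0.0566] [ 1.2781 -1.0875 -2.4691] [ 0.0015 -0.0189  0.0208] 0.013354822835960373
```

View pics/d12.png

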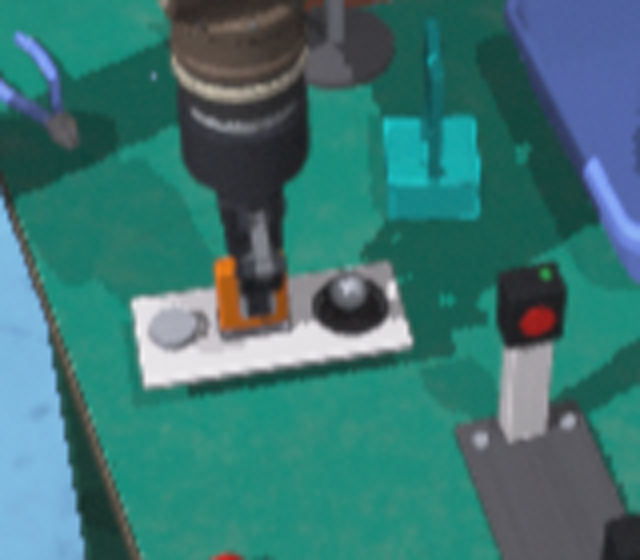

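View pics/w12.png

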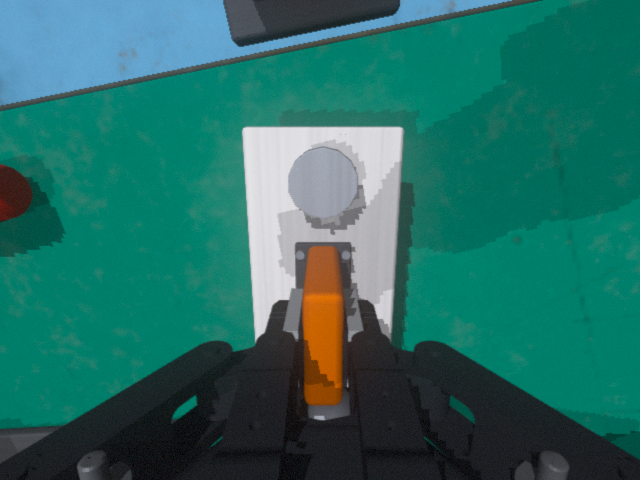

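The tray lifted level with the ball in the ring (side view ball at about (327,302)). I'll make gentle ramps to a point in front of the gate.

Request:
play_rows(targets="1 -0.2 0 0.5 0;1 -0.6 -0.5 1.5 0;1 -1.2 -1.5 2.8 0.3;1 -1.8 -3.2 4 0.8;1 -2.4 -5.3 5 1.4;1 -2.9 -7.8 5.9 2;1 -3.3 -10.4 6.5 2.6;1 -3.6 -13 6.8 3.1;1 -3.8 -15.3 7 3.5;1 -3.8 -17.2 7 3.8;1 -3.8 -18.4 7 3.9;1 -3.8 -18.8 7 3.9")

```text
clock: 20.02
tcp_pos: [0.4147, -0.2251, 0.1272]
eef_rot: [0.09, 1.569, -0.09]
force: [0.2, 0.4, -2.3]
gripper_width: 0.0131
```

Request:
play_rows(targets="1 0 0 0 0;1 0 0 0 0;1 0 0 0 0")

```text
clock: 20.4
tcp_pos: [0.4149, -0.2239, 0.1268]
eef_rot: [0.089, 1.569, -0.089]
force: [-0.1, 0.7, -2.3]
gripper_width: 0.0132
```

Run:
```python
from h import *
from scipy.spatial.transform import Rotation as R
s=bot.sense();print(s["tcp_pos"],s["force"],s["ft_torque"],s["gripper_width"])
r=R.from_rotvec(s["eef_rot"]).as_matrix();print("jaw yaw",np.degrees(np.arctan2(r[1,1],r[0,1])))
print("to go",(np.array([.5136,-.2358,.127])-s["tcp_pos"])*100)
cv2.imwrite("pics/d13.png",cv2.resize(eyes.snapshot("side")[:,:,::-1][250:430,240:440],None,fx=3.3,fy=3.3,interpolation=cv2.INTER_CUBIC))
cv2.imwrite("pics/s13.png",cv2.resize(eyes.snapshot("scene")[:,:,::-1][240:410,290:490],None,fx=3.3,fy=3.3,interpolation=cv2.INTER_CUBIC))
```

```text
[ 0.4149 -0.2239  0.1268] [-0.0886  0.6989 -2.3206] [0.0557 0.0642 0.0337] 0.01321841579420053
jaw yaw 83.52526196327413
to go [ 9.8668 -1.1893  0.0232]
```

View pics/d13.png

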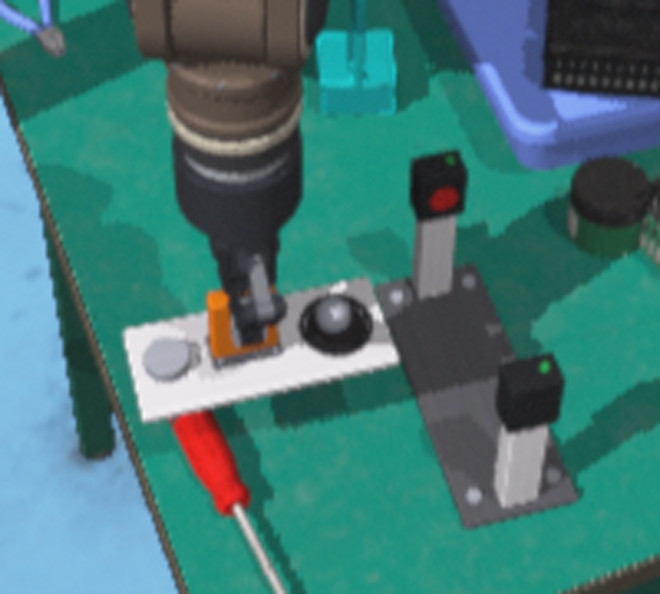

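View pics/s13.png

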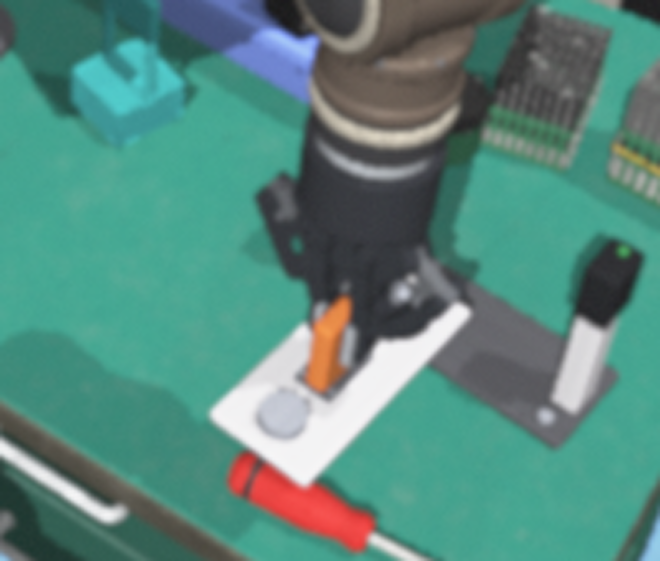

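Request:
play_rows(targets="1 0.4 0 0 0;1 1.2 -0.1 0 0;1 2.3 -0.3 0 0;1 3.6 -0.4 0 0;1 5 -0.6 0 0;1 6.4 -0.8 0 0;1 7.6 -0.9 0 0;1 8.6 -1.1 0 0;1 9.4 -1.2 0 0;1 9.8 -1.2 0 0;1 9.9 -1.2 0 0;1 9.9 -1.2 0 0")

```text
clock: 22.0
tcp_pos: [0.5137, -0.2364, 0.1268]
eef_rot: [0.089, 1.569, -0.089]
force: [-0.2, -0.6, -2.6]
gripper_width: 0.0131
```

Request:
play_rows(targets="1 0 0 0 0;1 0 0 0 0;1 0 0 0 0;1 0 0 0 0")

```text
clock: 22.5
tcp_pos: [0.5139, -0.2364, 0.1268]
eef_rot: [0.089, 1.569, -0.089]
force: [-0.2, 0.2, -2.5]
gripper_width: 0.0132
```

Run:
```python
from h import *
s=bot.sense();print(s["tcp_pos"],s["eef_rot"],s["force"],s["gripper_width"],s["clock"])
for n,(y,x) in {"side":(250,240),"scene":(240,290)}.items():
    i=eyes.snapshot(n)[:,:,::-1];cv2.imwrite(f"pics/{n}14.png",i)
    cv2.imwrite(f"pics/{n}14c.png",cv2.resize(i[y:y+180,x:x+200],None,fx=3.3,fy=3.3,interpolation=cv2.INTER_CUBIC))
    c=eyes.get_calibration(n)
    print(n,"pocket target",proj(c,[.5752,-.2429,.12]))
cv2.imwrite("pics/w14.png",eyes.snapshot("wrist")[:,:,::-1])
```

```text
[ 0.5139 -0.2364  0.1268] [ 0.0894  1.5689 -0.0894] [-0.2282  0.1692 -2.4923] 0.013152939250759707 22.5
side pocket target [385.6017 335.6038]
scene pocket target [436.5585 303.4779]
```

View pics/side14c.png

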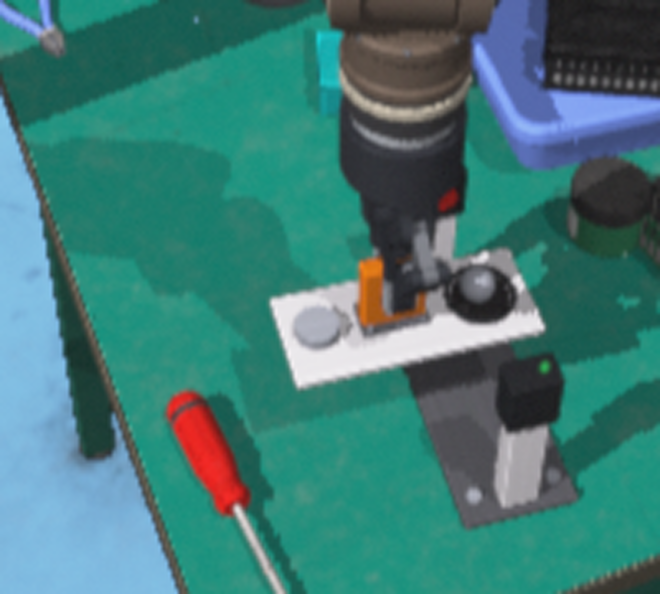

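View pics/scene14c.png

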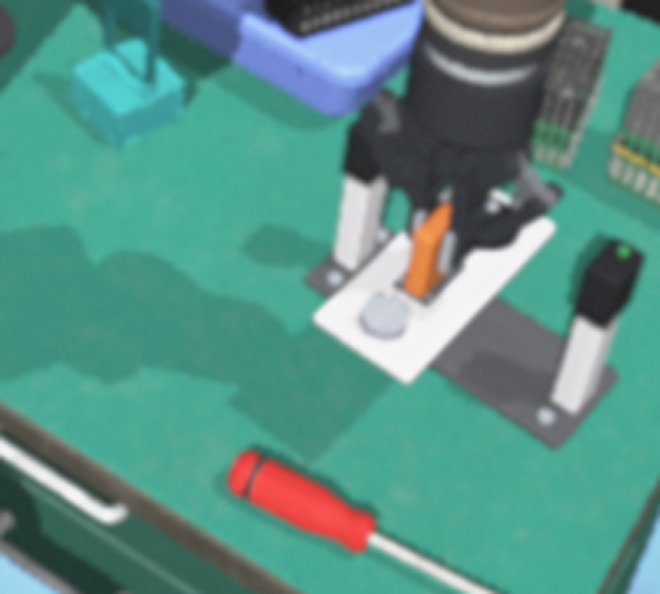

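View pics/w14.png

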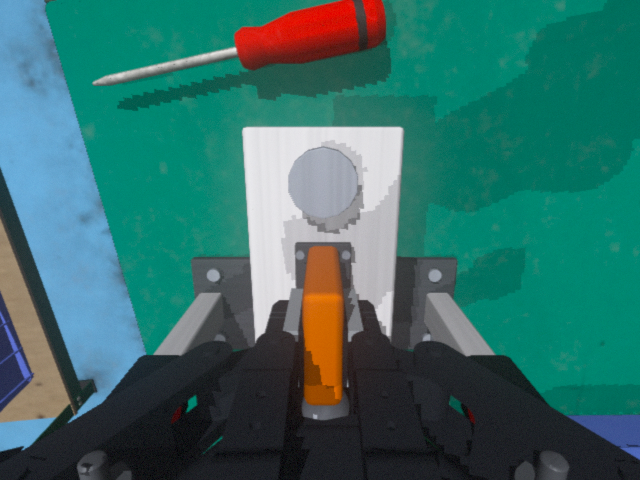

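Run:
```python
from h import *
c=eyes.get_calibration("side");f=lambda x,y,z:plane(c,(x/3.3+240,y/3.3+250),z)
print("pocket",f(481,293,.1115))
# tray plate corners at z .108
a,b,d,e=[f(*p,.108) for p in((270,298),(300,387),(546,327),(511,250))]
print(a,b,d,e,np.linalg.norm(a-b),np.linalg.norm(e-d),np.linalg.norm(b-d),np.linalg.norm(a-e))
i=eyes.snapshot("side")[:,:,::-1];cv2.imwrite("pics/fin.png",cv2.resize(i[120:300,220:400],None,fx=3,fy=3))
```

```text
pocket [ 0.5751 -0.245   0.1115]
[ 0.4442 -0.1943  0.108 ] [ 0.4371 -0.2669  0.108 ] [ 0.6037 -0.2833  0.108 ] [ 0.612  -0.2173  0.108 ] 0.07294295202262839 0.0665422162891892 0.1674309076619084 0.16936281367081688
```

View pics/fin.png

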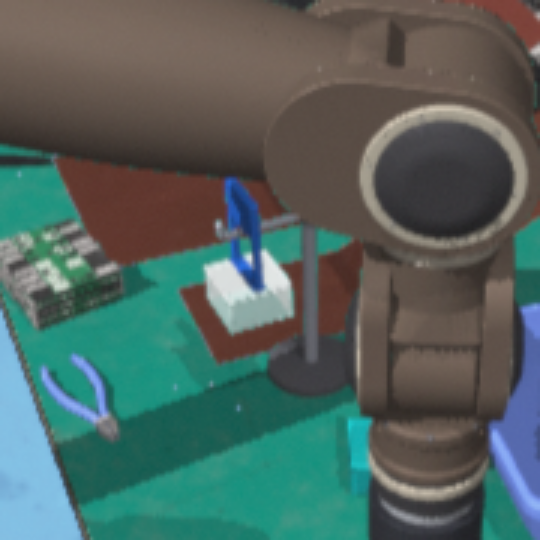

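Request:
play_rows(targets="1 0 0.1 0 0;1 0 0.1 0 0;1 0 0.1 0 0;1 0 0.1 0 0;1 0 0.1 0 0;1 0 0.1 0 0")

```text
clock: 23.45
tcp_pos: [0.5139, -0.2354, 0.1268]
eef_rot: [0.089, 1.569, -0.089]
force: [-0.1, 0.4, -3.3]
gripper_width: 0.0137
```

Run:
```python
from h import *
s=bot.sense();print(s["tcp_pos"],s["force"],abs(s["joint_vel"]).max(),s["gripper_width"])
print(bot.finish_job())
```

```text
[ 0.5139 -0.2354  0.1268] [-0.1231  0.4253 -3.2854] 0.0009824039033944334 0.013679533939926622
the job is handed in; nothing more can be done
None
```

I lifted the cover by its blue handle and hung it on the hook. I then carried the tray level by its orange fin into the light gate, and it was still held there when I handed in at about 23.5 s.

**Last checks:**
- **Cover:** the side view shows it hanging on the hook arm.
- **Ball:** it was still in its ring in the last view, before a final 1 mm shift.
- **Pocket position:** from the tool position, the pocket is at about (0.5755, -0.2424, 0.120). I measured the gate midpoint at (0.5752, -0.2429, 0.120).
- **Disagreement:** a single-view side-camera reading before the shift put the pocket about 2 mm further to -y than the gate midpoint. I split the difference with the 1 mm shift. That 2 mm is about the calibration's own accuracy.
- **Stillness and contact:** the arm was still, and the force reading was only about the tray's weight, so nothing suggested contact with the gate.
- **Bystanders:** I touched none of the other things on the bench.

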